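# Strip down a drilling set-up

### The job

Drilling is finished, so strip the set-up on the tooling plate from the top down, one piece at a time, laying each piece flat on the floor of its own place before taking the next: the red drill jig in the black kit tray beside its drills, the drilled brass plate in the blue tray beside the finished one, the dark brown backing board in the pale offcuts crate, and the aluminium riser block in the green-felted case beside its twin. Set the pieces down rather than dropping them, and do not knock the yellow oiler or shift the plate that is already finished.

Things in the scene. Friction and masses are not known exactly. Their poses are not given: they have to be found in the camera images.
- drill_jig: Drill jig, top of the stack: red steel block 44 x 40 x 16 mm (x, y, z) with four bright steel bushing collars standing 3 mm above its top, about 0.2 kg. Origin: centre of its underside, z up, x along its length, y across.
- brass_plate: Drilled work, second from the top: brass plate 64 x 48 x 12 mm, dark holes, about 0.3 kg. Origin: centre of its underside, z up, x along its length, y across.
- backing_board: Sacrificial backing board, third from the top: dark brown wood 86 x 52 x 18 mm, about 60 g. Origin: centre of its underside, z up, x along its length, y across.
- riser_block: Riser block, bottom of the stack: plain grey aluminium 108 x 56 x 25 mm with dark holes, about 0.4 kg. It lies on a fixed dark iron tooling plate 135 x 150 x 20 mm (top 20 mm above the bench). Stack pieces lie loosely on one another, long sides roughly parallel (0.05 rad), centres within 3 mm of the piece below. Origin: centre of its underside, z up, x along its length, y across.
- jig_tray: Fixed black tray for the jig, outside 125 x 155 mm (x, y), wall tops 16 mm high, walls 4 mm, floor top 4 mm above its origin. A grey strip with the jig's drills and spare bushings, up to 21 mm high, fills it from y = -73 to -49 mm; the rest is free: jig centre best at x = 0, y = +10 mm. Origin: centre of its underside, z up, on the bench.
- finished_tray: Fixed blue plastic tray for finished work, outside 125 x 165 mm (x, y), wall tops 16 mm high, walls 4 mm, floor top 4 mm above its origin. A finished brass plate lies at y = -48 mm and reaches to about y = -20 mm; the +y part is free: plate centre best at x = 0, y = +29 mm, its long side along x. Origin: centre of its underside, z up, on the bench.
- offcuts_crate: Fixed pale wooden crate for offcuts, outside 135 x 165 mm (x, y), wall tops 22 mm high (corner posts 26), walls 6 mm, floor top 6 mm above its origin. A loose wooden strip 95 x 22 x 18 mm lies along x at y = -56 mm; the rest is free: board centre best at x = 0, y = +18 mm, its long side along x. Origin: centre of its underside, z up, on the bench.
- riser_case: Fixed dark wooden case with green felt floor for the pair of riser blocks, outside 140 x 170 mm (x, y), wall tops 16 mm high, walls 6 mm, floor top 6 mm above its origin. The twin riser lies along x at y = -46 mm and reaches to about y = -14 mm; the +y part is free: riser centre best at x = 0, y = +38 mm, its long side along x. Origin: centre of its underside, z up, on the bench.
- oiler: Small yellow plastic oiler standing loose on the bench, 26 mm diameter, 64 mm high, 60 g, to be left standing. Origin: centre of its underside, z up.
- finished_plate: The finished brass plate already in the blue tray, like the drilled work (64 x 48 x 12 mm), loose, to be left where it lies. Origin: centre of its underside, z up, x along its length, y across.
There are look-alikes about, which are no part of the job. What is meant by the oiler is not purple, and is the smaller of those in its own colour.

How it is judged:
On the way, in this order (a step that is already met when the one before it is completed fails the run):
1. the red drill jig lies released in the black kit tray (x of drill_jig in the frame of jig_tray between -0.042 and 0.042 m and y of drill_jig in the frame of jig_tray between -0.05 and 0.06 m and z of drill_jig in the frame of jig_tray below 0.009 m and angle between drill_jig's own z axis and vertical below 0.1 rad and contact force between the fingers and drill_jig below 0.05 N and linear speed of drill_jig below 0.02 m/s), for 0.2 s.
2. the drilled brass plate lies released in the blue finished-work tray (x of brass_plate in the frame of finished_tray between -0.036 and 0.036 m and y of brass_plate in the frame of finished_tray between -0.03 and 0.06 m and z of brass_plate in the frame of finished_tray below 0.009 m and angle between brass_plate's own z axis and vertical below 0.1 rad and contact force between the fingers and brass_plate below 0.05 N and linear speed of brass_plate below 0.02 m/s), for 0.2 s.
3. the dark brown backing board lies released in the offcuts crate (x of backing_board in the frame of offcuts_crate between -0.045 and 0.045 m and y of backing_board in the frame of offcuts_crate between -0.06 and 0.06 m and z of backing_board in the frame of offcuts_crate below 0.011 m and angle between backing_board's own z axis and vertical below 0.1 rad and contact force between the fingers and backing_board below 0.05 N and linear speed of backing_board below 0.02 m/s), for 0.2 s.
4. the aluminium riser block lies released in the felt-lined riser case (x of riser_block in the frame of riser_case between -0.022 and 0.022 m and y of riser_block in the frame of riser_case between -0.02 and 0.06 m and z of riser_block in the frame of riser_case below 0.011 m and angle between riser_block's own z axis and vertical below 0.1 rad and contact force between the fingers and riser_block below 0.05 N and linear speed of riser_block below 0.02 m/s), for 0.2 s.
At the end, for the whole second after the job is handed in: Jig in the black tray, brass plate in the blue tray, backing board in the crate, riser in the felted case: each inside the walls, underside within 5 mm of the floor, tilt under 0.1 rad, released, at rest. Oiler upright within 30 mm and finished plate within 20 mm of the start (all of step 1 and all of step 2 and all of step 3 and all of step 4 and distance of oiler from where it was at the start of the episode below 0.03 m and angle between oiler's own z axis and vertical below 0.3 rad and distance of finished_plate from where it was at the start of the episode below 0.02 m); the robot touches nothing.
It fails at once if one of the four pieces is dropped: it falls freely, more than about 18 mm ((contact force between anything else and drill_jig below 0.02 N and linear speed of drill_jig above 0.6 m/s) or (contact force between anything else and brass_plate below 0.02 N and linear speed of brass_plate above 0.6 m/s) or (contact force between anything else and backing_board below 0.02 N and linear speed of backing_board above 0.6 m/s) or (contact force between anything else and riser_block below 0.02 N and linear speed of riser_block above 0.6 m/s)).
It fails at once if the yellow oiler is knocked over or pushed more than 30 mm (distance of oiler from where it was at the start of the episode above 0.03 m or angle between oiler's own z axis and vertical above 0.3 rad).
It fails at once if the plate already in the blue tray is shifted by more than 20 mm (distance of finished_plate from where it was at the start of the episode above 0.02 m).
It also fails if it takes over 106 s, if anything falls off the work surface, if the arm or the gripper's body presses on something with over 40 N, if the wrist force passes 120 N, or if a joint passes its speed limit or range.

### The arm

A 6-joint arm with a two-finger parallel gripper is mounted at the origin on the work surface. World frame = base frame: x ahead of the robot, y to its left, z up, the work surface at z = 0. Lengths are in m, angles in rad, forces in N, time in s.
With the tool pointing down it reaches from about 0.3 to 0.825 m from the base axis. Payload 5.4 kg.
Tool frame: the origin (TCP) lies at the very end of the fingers, on their centre line; the grasp point (between the pads) lies 19 mm behind it; y points along the fingers, x is the direction in which the jaws open and shut, and the axes are right-handed (so a half turn about y gives the same grasp; the last joint's range is limited). The gripper opens to 92 mm and grips with 3 to 60 N. Pads are 20 mm wide; open, the fingers measure 128 mm over their backs; the gripper's body (75 mm by 189 mm) begins 69 mm behind the grasp point.
Start: joints at [1.129, 0.158, 1.597, -0, 1.386, -0.21], TCP at [0.132, 0.56, 0.215] pointing down, gripper open.
Joint ranges: [-2.91, 2.91], [-0.94, 2.29], [0.18, 2.7], [-1.29, 4.43], [0.17, 2.64], [-3, 3]. Speed limits (rad/s): [2.57, 2.57, 3.14, 3.14, 3.14, 3.14].

### API

Orientations are given as a rotation vector (axis times angle).
In Python, from cell import get_obs, imaging, bot gives the robot as it stands.
- The arm moves only by the tool play_rows, never from a script. Its argument "targets" is a list of rows, each an object with "linear": the shift along the tool's x, y, z in units of 0.06 m (1.0 is 0.06 m), a list of three; "twist": the turn, a rotation vector about the tool's x, y, z in units of 8 degrees (1.0 is 8 degrees), a list of three; "grip": the opening, from 0 (shut) to 1 (fully open). A call has exactly 8 rows; each row shifts and turns the commanded pose from where the row before left it, along the tool's axes as they then stand; what a row does not reach is not made up. A row lasts 1/8 s, in which the tool goes at most 62.5 mm and 10.7 degrees, less where a joint would pass 70% of its speed; a pose out of reach is approached as far as the arm can. A call with a number of a shift or a turn outside -1 to 1 is refused whole. A call with a gripper value outside its range is refused whole. The fingers move at their own pace and stop on an object; "grip_force" is the grip in N (left out, the last holds). Time passes only in rows, so rows that do not move let the fingers close, or fill a call up. It gives the time, the measured TCP pose, the force and the opening at its end, in the units of the state.
- get_obs(): the state, without advancing time (a new reading comes with each control period).
- imaging.capture(name): name is "side" or "top"; returns the picture (420x560x3 uint8, red, green, blue); there is no depth.
- imaging.camera_params(name): a dict with "camera_matrix" (3x3 intrinsics, pixels), "rvec" (rotation vector, rad) and "tvec" (3), from world to camera coordinates, as OpenCV has them. Camera axes: x right, y down, z forward; pixel columns grow to the right and rows downward; lengths in m; the calibration is good to about 2 mm. A picture is of the moment at which its call begins. camera_params takes no time and is no camera call.
- bot.hand_in(): hands the job in, once; it reports no verdict.
The state is a dict: "clock": time; "joint_positions": joint angles; "qvel": joint speeds; "effort": joint torques, N m; "tcp_pos": TCP position; "tool_rot": TCP orientation; "contact_force": force on the tool from outside, world axes, zero at the start; "ft_torque": the same for the moment, N m; "finger_gap": opening from 0.0 (shut) to 1.0 (fully open).
Only numpy, scipy, OpenCV 4.12 (cv2) and the standard library are available. Lean on these libraries where they do the work, as an engineer would, in place of code of your own. Each camera call takes 0.05 s, during which the arm holds its last target. There are 200 camera calls.

## Working session

There is one attempt and no reset: what is moved stays moved. The work goes in short steps, Python scripts to look and compute and a tool call to move; the robot and the scene stay as the last step left them, time stands still between calls to the robot, and variables do not carry over. Pictures are saved under pics/ and viewed, about 12 in all and at most 16, crops included, and the job is handed in when it is done.

Besides the shell and the picture viewer there is one more tool, called after ">>>" by a JSON object that holds its "fn" and its "kwargs". play_rows: Moves the arm, as the interface text tells. Shifts and turns lie within -1 to 1; 1 stands for 0.06 m of shift or 8 degrees of turn. Its arguments: {"type":"object","properties":{"targets":{"type":"array","items":{"type":"object","properties":{"linear":{"type":"array","items":{"type":"number","minimum":-1,"maximum":1}},"twist":{"type":"array","items":{"type":"number","minimum":-1,"maximum":1}},"grip":{"type":"number"}}}},"grip_force":{"type":"number"}},"required":["targets"]}

```bash
mkdir -p pics; python3 - <<'E'
from cell import get_obs, imaging, bot
import cv2,numpy as np
for n in("top","side"):
    im=imaging.capture(n); cv2.imwrite(f"pics/{n}0.png",cv2.resize(im[:,:,::-1],(784,588),interpolation=cv2.INTER_CUBIC)); cv2.imwrite(f"{n}0_raw.png",im[:,:,::-1])
    p=imaging.camera_params(n);R=cv2.Rodrigues(np.array(p["rvec"],float))[0]
    print(n,p["camera_matrix"],p["rvec"],p["tvec"],-R.T@np.array(p["tvec"]).ravel())
print(get_obs())
E
```

```text
top [[494.89506964   0.         281.23753622]
 [  0.         494.89506964 208.66799623]
 [  0.           0.           1.        ]] [ 2.14239601 -2.0969278   0.16904304] [-0.01324981  0.49329159  1.00728831] [ 0.30769504 -0.02432757  1.07836627]
side [[507.58720909   0.         275.45831046]
 [  0.         507.58720909 206.66202362]
 [  0.           0.           1.        ]] [ 0.1834909  -2.74937197  1.39042822] [0.46277269 0.09459218 0.97922746] [0.36594902 0.78703943 0.65470826]
{'clock': 0.1, 'joint_positions': array([ 1.12890863e+00,  1.58995751e-01,  1.59806644e+00, -8.11233235e-06,
        1.38616189e+00, -2.10112489e-01]), 'qvel': array([ 0.00010886,  0.00027404, -0.00067889, -0.00152724,  0.00063636,
        0.0010052 ]), 'effort': array([-3.68733181e-04, -3.86508214e+01, -3.22956848e+01,  7.02974224e-02,
        3.39847547e-02, -1.52191211e-05]), 'tcp_pos': array([0.13187531, 0.55911958, 0.21373186]), 'tool_rot': array([-1.31070978, -1.03567149,  1.03810873]), 'contact_force': array([ 0.43450037, -0.06734307, -0.1818003 ]), 'ft_torque': array([-0.0190401 , -0.02517797, -0.01158586]), 'finger_gap': 0.9993801307715279}
```

View pics/top0.png

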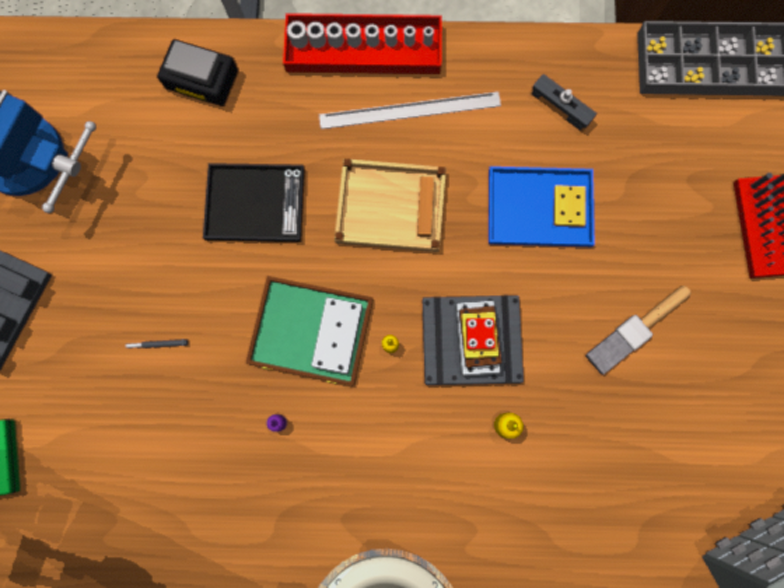

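View pics/side0.png

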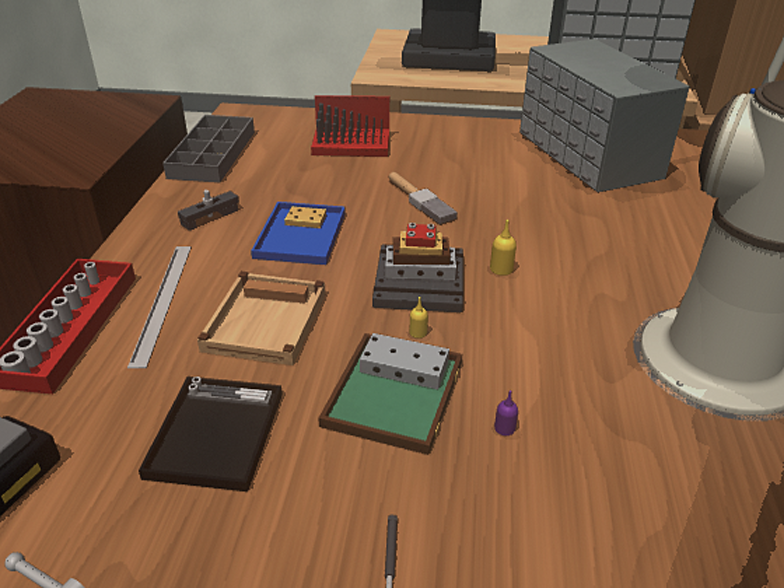

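The top view shows the black tray (255,203), crate (390,206), blue tray (541,207), felt case (310,331) and stack (480,340). The small yellow oiler is at (390,343); the big yellow and purple ones are decoys. In the side view the stack is at (421,250) and the small oiler at (419,320).

```bash
python3 - <<'E'
import cv2
im=cv2.imread("top0_raw.png")[110:282,140:432]
cv2.imwrite("pics/crop1.png",cv2.resize(im,None,fx=2.7,fy=2.7,interpolation=cv2.INTER_CUBIC))
im=cv2.imread("top0_raw.png")[205:282,295:380]
cv2.imwrite("pics/crop2.png",cv2.resize(im,None,fx=7,fy=7,interpolation=cv2.INTER_CUBIC))
E
```

```text
(no output)
```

View pics/crop1.png

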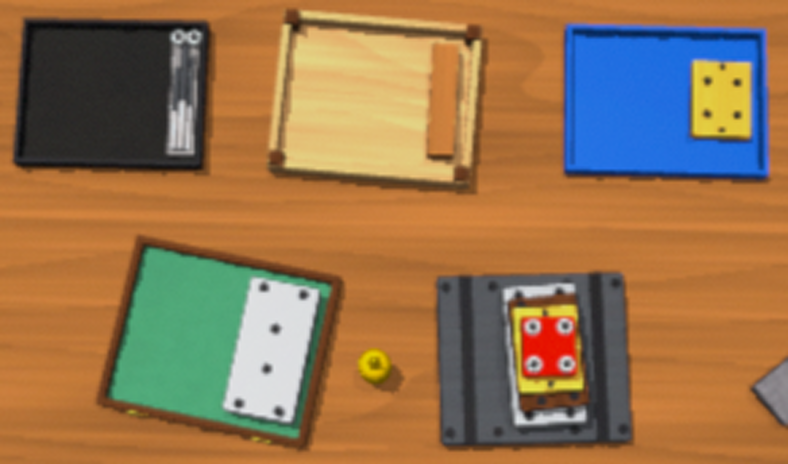

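View pics/crop2.png

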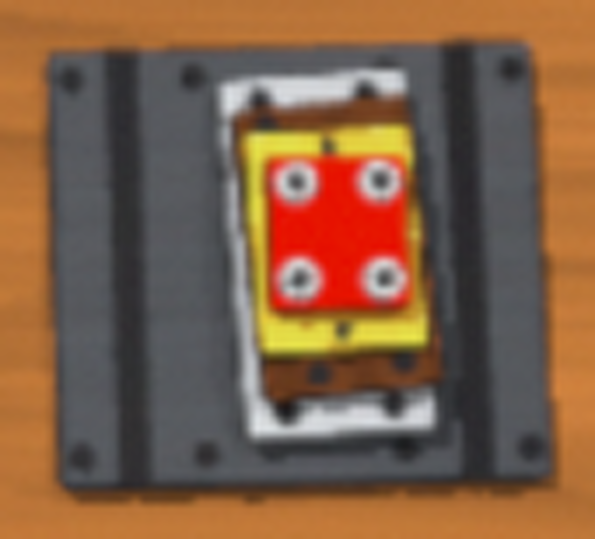

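```bash
cat > h.py <<'E'
import numpy as np,cv2
from scipy.optimize import least_squares
from scipy.spatial.transform import Rotation as Ro
from cell import get_obs,imaging
def proj(n,P):
    p=imaging.camera_params(n)
    return cv2.projectPoints(np.array(P,float).reshape(-1,3),np.array(p["rvec"],float),np.array(p["tvec"],float),np.array(p["camera_matrix"],float),None)[0][:,0]
def back(n,uv,z):
    p=imaging.camera_params(n);R=cv2.Rodrigues(np.array(p["rvec"],float))[0];c=-R.T@np.array(p["tvec"],float).ravel()
    d=R.T@np.linalg.inv(np.array(p["camera_matrix"]))@np.array([*uv,1.]);return (c+d*(z-c[2])/d[2])[:2]
def rect(n,uv,sx,sy,z):
    "uv in order +x+y,+x-y,-x-y,-x+y -> x,y,yaw"
    L=np.array([[1,1],[1,-1],[-1,-1],[-1,1]])*[sx/2,sy/2];uv=np.array(uv,float)
    w=np.mean([back(n,u,z) for u in uv],0)
    def f(q):
        c,s=np.cos(q[2]),np.sin(q[2]);X=L@np.array([[c,s],[-s,c]])+q[:2]
        return (proj(n,np.c_[X,np.full(4,z)])-uv).ravel()
    r=least_squares(f,[*w,0]);return r.x,r.fun.reshape(4,2)
def plan(x,y,z,yaw,grip_dir=None):
    "tool-frame shift (units 0.06 m) and twist (units 8deg) to a tool-down pose with jaws along world dir yaw+90deg"
    o=get_obs();R=Ro.from_rotvec(o["tool_rot"]).as_matrix();p=o["tcp_pos"]
    best=None
    for k in(1,-1):
        xa=k*np.array([-np.sin(yaw),np.cos(yaw),0]);ya=np.array([0,0,-1.]);T=np.c_[xa,ya,np.cross(xa,ya)]
        t=Ro.from_matrix(R.T@T).as_rotvec()
        if best is None or np.linalg.norm(t)<np.linalg.norm(best[0]):best=(t,T)
    np.set_printoptions(precision=3,suppress=True)
    print("pos",p,"toolx",R[:,0],"tooly",R[:,1],"F",o["contact_force"],"gap",o["finger_gap"],"t",o["clock"])
    print("delta world",np.array([x,y,z])-p,"lin units: in now frame",R.T@(np.array([x,y,z])-p)/.06,"in target frame",best[1].T@(np.array([x,y,z])-p)/.06,"twist units",best[0]/np.radians(8))
E
cat > m.py <<'E'
from h import *
c1=lambda a:(np.array(a)+.5)/2.7-.5+[140,110]
c2=lambda a:(np.array(a)+.5)/7-.5+[295,205]
np.set_printoptions(precision=4,suppress=True)
for nm,uv,sx,sy,z in [("black",c1([(24,19),(209,20),(207,167),(15,163)]),.125,.155,.016),
 ("blue",c1([(566,26),(766,30),(768,176),(565,173)]),.125,.165,.016),
 ("crate",c1([(288,10),(482,27),(473,184),(270,168)]),.135,.165,.026),
 ("case",c1([(139,237),(343,278),(306,444),(99,402)]),.140,.170,.016),
 ("jig",c2([(270,158),(408,158),(410,308),(272,312)]),.044,.040,.091),
 ("brass",c2([(244,134),(412,124),(428,345),(262,355)]),.064,.048,.075),
 ("board",c2([(236,116),(408,100),(440,388),(266,398)]),.086,.052,.063),
 ("riser",c2([(220,82),(406,70),(436,430),(250,440)]),.108,.056,.045),
 ("finplate",c1([(693,60),(751,63),(750,139),(691,135)]),.064,.048,.016),
 ("twin",c1([(255,277),(321,291),(285,422),(225,410)]),.108,.056,.031)]:
    q,r=rect("top",uv,sx,sy,z);print(nm,q,"res px",np.abs(r).max(0), r.mean(0))
print("oiler",back("top",c1((374,364)),.05))
E
python3 - <<'E'
exec(open("m.py").read()); plan(.33,-.13,.2,0)
E
```

```text
black [0.6422 0.2243 0.0116] res px [1.0678 0.6512] [0.0042 0.0096]
blue [ 0.6426 -0.2326 -0.0045] res px [0.3437 0.3769] [-0.0017  0.0022]
crate [ 0.6388  0.0043 -0.0644] res px [1.0067 0.3975] [ 0.0004 -0.0068]
case [ 0.4373  0.1254 -0.1805] res px [0.3312 1.0631] [-0.0011 -0.022 ]
jig [ 0.4279 -0.1289  0.0237] res px [0.3005 0.3351] [-0.0006 -0.0012]
brass [ 0.4283 -0.1296  0.0787] res px [0.286  0.1968] [0.0001 0.0023]
board [ 0.4267 -0.1311  0.1053] res px [0.2985 0.7246] [-0.0001 -0.0068]
riser [ 0.4274 -0.1302  0.0836] res px [0.2216 0.1247] [ 0.0002 -0.0003]
finplate [ 0.6447 -0.2779 -0.0419] res px [0.0703 0.2628] [0.0001 0.0015]
twin [ 0.4282  0.0834 -0.2028] res px [1.8201 0.8887] [-0.003  -0.0088]
oiler [0.4164 0.0018]
pos [0.132 0.559 0.214] toolx [ 0.23   0.973 -0.002] tooly [-0.001 -0.001 -1.   ] F [ 0.435 -0.067 -0.182] gap 0.9993801307715279 t 0.1
delta world [ 0.198 -0.689 -0.014] lin units: in now frame [-10.419   0.244  -5.852] in target frame [-11.485   0.229  -3.302] twist units [-0.004 -1.66  -0.011]
```

The fits agree with the given sizes: residuals are about 1 px or less, and the stack centres agree to within 3 mm. Moving above the stack now.

>>> {"fn": "play_rows", "kwargs": {"targets": [{"linear":[0,0,0],"twist":[0,-0.97,0],"grip":1},{"linear":[0,0,0],"twist":[0,-0.97,0],"grip":1},{"linear":[-0.83,0,-0.33],"twist":[0,0,0],"grip":1},{"linear":[-0.83,0,-0.33],"twist":[0,0,0],"grip":1},{"linear":[-0.83,0,-0.33],"twist":[0,0,0],"grip":1},{"linear":[-0.83,0,-0.33],"twist":[0,0,0],"grip":1},{"linear":[-0.83,0,-0.33],"twist":[0,0,0],"grip":1},{"linear":[-0.83,0,-0.33],"twist":[0,0,0],"grip":1}], "grip_force": 20}}

```text
clock: 1.1
tcp_pos: [0.2626, 0.2641, 0.2143]
tool_rot: [-1.19, -1.238, 1.238]
contact_force: [1.1, -0.2, -0.4]
finger_gap: 1.001
```

>>> {"fn": "play_rows", "kwargs": {"targets": [{"linear":[-0.83,0,-0.33],"twist":[0,0,0],"grip":1},{"linear":[-0.83,0,-0.33],"twist":[0,0,0],"grip":1},{"linear":[-0.83,0,-0.33],"twist":[0,0,0],"grip":1},{"linear":[-0.83,0,-0.33],"twist":[0,0,0],"grip":1},{"linear":[-0.83,0,-0.33],"twist":[0,0,0],"grip":1},{"linear":[-0.83,0,-0.33],"twist":[0,0,0],"grip":1},{"linear":[-0.83,0,-0.33],"twist":[0,0,0],"grip":1},{"linear":[0,0,0],"twist":[0,0,0],"grip":1}]}}

```text
clock: 2.1
tcp_pos: [0.4149, -0.0797, 0.2141]
tool_rot: [-1.192, -1.234, 1.235]
contact_force: [-0.1, 0.8, -0.1]
finger_gap: 1.0
```

```bash
python3 -c "
from h import *
plan(.428,-.129,.0785,.03)"
```

```text
pos [ 0.415 -0.08   0.214] toolx [-0.035  0.999  0.   ] tooly [-0.001  0.    -1.   ] F [-0.106  0.808 -0.125] gap 1.0001264008642192 t 2.1
delta world [ 0.013 -0.049 -0.136] lin units: in now frame [-0.829  2.26  -0.193] in target frame [-0.828  2.261 -0.194] twist units [-0.009  0.033  0.001]
```

>>> {"fn": "play_rows", "kwargs": {"targets": [{"linear":[-0.42,0,-0.1],"twist":[0,0,0],"grip":1},{"linear":[-0.41,0,-0.09],"twist":[0,0,0],"grip":1},{"linear":[0,0.5,0],"twist":[0,0,0],"grip":1},{"linear":[0,0.5,0],"twist":[0,0,0],"grip":1},{"linear":[0,0.5,0],"twist":[0,0,0],"grip":1},{"linear":[0,0.3,0],"twist":[0,0,0],"grip":0.75},{"linear":[0,0.1,0],"twist":[0,0,0],"grip":0.75},{"linear":[0,0,0],"twist":[0,0,0],"grip":0.75}]}}

```text
clock: 3.1
tcp_pos: [0.4278, -0.1259, 0.1007]
tool_rot: [-1.19, -1.238, 1.238]
contact_force: [0.4, -0.1, 1.4]
finger_gap: 0.752
```

```bash
python3 - <<'E'
from h import *
plan(.428,-.129,.0785,.03)
im=imaging.capture("side")[:,:,::-1]
cv2.imwrite("pics/s1.png",cv2.resize(im[110:230,235:365],None,fx=4.5,fy=4.5,interpolation=cv2.INTER_CUBIC))
E
```

```text
pos [ 0.428 -0.126  0.101] toolx [-0.04   0.999  0.   ] tooly [-0.  0. -1.] F [ 0.427 -0.056  1.448] gap 0.7523971359877946 t 3.1
delta world [ 0.    -0.003 -0.022] lin units: in now frame [-0.051  0.37  -0.001] in target frame [-0.051  0.37  -0.001] twist units [-0.002  0.07   0.002]
```

View pics/s1.png

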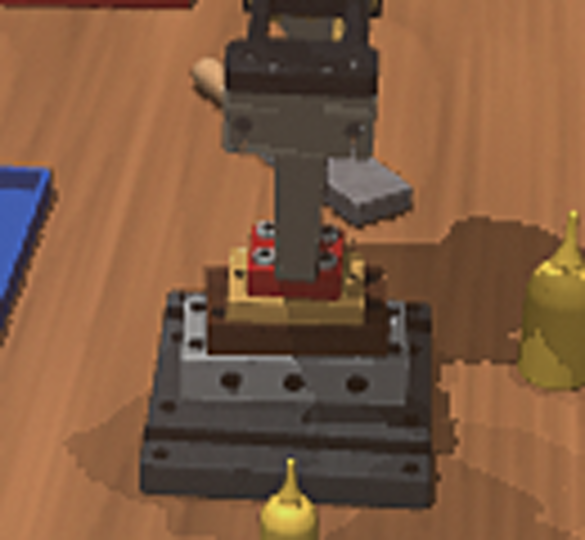

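>>> {"fn": "play_rows", "kwargs": {"targets": [{"linear":[-0.03,0.2,0],"twist":[0,0,0],"grip":0.75},{"linear":[0,0.15,0],"twist":[0,0,0],"grip":0.75},{"linear":[0,0.02,0],"twist":[0,0,0],"grip":0.6},{"linear":[0,0,0],"twist":[0,0,0],"grip":0.35},{"linear":[0,0,0],"twist":[0,0,0],"grip":0.3},{"linear":[0,0,0],"twist":[0,0,0],"grip":0.3},{"linear":[0,0,0],"twist":[0,0,0],"grip":0.3},{"linear":[0,0,0],"twist":[0,0,0],"grip":0.3}], "grip_force": 25}}

```text
clock: 4.15
tcp_pos: [0.4282, -0.1285, 0.0787]
tool_rot: [-1.191, -1.238, 1.238]
contact_force: [-0.3, -0.5, 2.4]
finger_gap: 0.435
```

>>> {"fn": "play_rows", "kwargs": {"targets": [{"linear":[0,-0.15,0],"twist":[0,0,0],"grip":0.3},{"linear":[0,-0.35,0],"twist":[0,0,0],"grip":0.3},{"linear":[0,-0.5,0],"twist":[0,0,0],"grip":0.3},{"linear":[0,-0.4,0],"twist":[0,0,0],"grip":0.3},{"linear":[0.2,-0.2,-0.13],"twist":[0,0,0],"grip":0.3},{"linear":[0.5,0,-0.32],"twist":[0,0,0],"grip":0.3},{"linear":[0.7,0,-0.45],"twist":[0,0,0],"grip":0.3},{"linear":[0.7,0,-0.45],"twist":[0,0,0],"grip":0.3}]}}

```text
clock: 5.15
tcp_pos: [0.5043, 0.003, 0.1738]
tool_rot: [-1.189, -1.237, 1.238]
contact_force: [-0.1, -0.2, -2.2]
finger_gap: 0.432
```

>>> {"fn": "play_rows", "kwargs": {"targets": [{"linear":[0.7,0,-0.45],"twist":[0,0,0],"grip":0.3},{"linear":[0.7,0,-0.45],"twist":[0,0,0],"grip":0.3},{"linear":[0.7,0,-0.45],"twist":[0,0,0],"grip":0.3},{"linear":[0.7,0,-0.45],"twist":[0,0,0],"grip":0.3},{"linear":[0.6,0,-0.4],"twist":[0,0,0],"grip":0.3},{"linear":[0.4,0,-0.26],"twist":[0,0.2,0],"grip":0.3},{"linear":[0,0,0],"twist":[0,0,0],"grip":0.3},{"linear":[0,0,0],"twist":[0,0,0],"grip":0.3}]}}

```text
clock: 6.15
tcp_pos: [0.6417, 0.2344, 0.1734]
tool_rot: [-1.203, -1.216, 1.219]
contact_force: [-0.2, -0.8, -3.0]
finger_gap: 0.432
```

```bash
python3 - <<'E'
from h import *
plan(.642,.2343,.0085,.012)
for n in("top","side"):
    cv2.imwrite(f"{n}1_raw.png",imaging.capture(n)[:,:,::-1])
a=cv2.resize(cv2.imread("top1_raw.png")[90:200,120:260],None,fx=2.8,fy=2.8,interpolation=3)
b=cv2.resize(cv2.imread("side1_raw.png")[190:360,90:300],None,fx=1.9,fy=1.9,interpolation=3)
h=min(a.shape[0],b.shape[0]);cv2.imwrite("pics/p2.png",np.hstack([a[:h],b[:h]]))
print(a.shape,b.shape)
E
```

```text
pos [0.642 0.234 0.173] toolx [-0.012  1.    -0.001] tooly [-0.002 -0.001 -1.   ] F [-0.151 -0.752 -2.986] gap 0.4315258159657394 t 6.15
delta world [ 0.    -0.    -0.165] lin units: in now frame [ 0.     2.749 -0.01 ] in target frame [-0.002  2.749 -0.004] twist units [-0.014 -0.002 -0.004]
(308, 392, 3) (323, 399, 3)
```

View pics/p2.png

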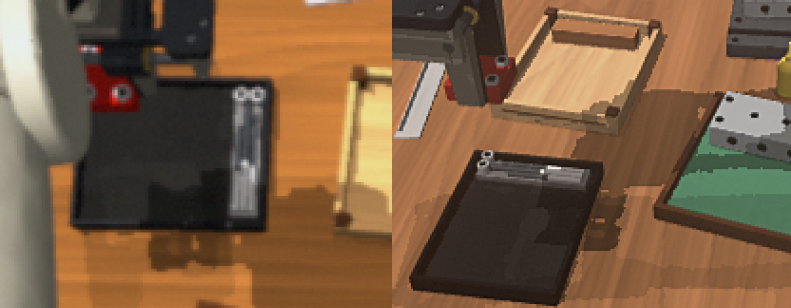

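>>> {"fn": "play_rows", "kwargs": {"targets": [{"linear":[0,0.4,0],"twist":[0,0,0],"grip":0.3},{"linear":[0,0.6,0],"twist":[0,0,0],"grip":0.3},{"linear":[0,0.6,0],"twist":[0,0,0],"grip":0.3},{"linear":[0,0.5,0],"twist":[0,0,0],"grip":0.3},{"linear":[0,0.35,0],"twist":[0,0,0],"grip":0.3},{"linear":[0,0.2,0],"twist":[0,0,0],"grip":0.3},{"linear":[0,0.1,0],"twist":[0,0,0],"grip":0.3},{"linear":[0,0,0],"twist":[0,0,0],"grip":0.3}]}}

```text
clock: 7.25
tcp_pos: [0.643, 0.2343, 0.0099]
tool_rot: [-1.204, -1.218, 1.217]
contact_force: [0.3, 0.4, -2.0]
finger_gap: 0.432
```

>>> {"fn": "play_rows", "kwargs": {"targets": [{"linear":[0,0.03,0],"twist":[0,0,0],"grip":0.3},{"linear":[0,0.01,0],"twist":[0,0,0],"grip":0.3},{"linear":[0,0,0],"twist":[0,0,0],"grip":0.43},{"linear":[0,0,0],"twist":[0,0,0],"grip":0.5},{"linear":[0,0,0],"twist":[0,0,0],"grip":0.58},{"linear":[0,0,0],"twist":[0,0,0],"grip":0.58},{"linear":[0,-0.2,0],"twist":[0,0,0],"grip":0.58},{"linear":[0,-0.5,0],"twist":[0,0,0],"grip":0.58}]}}

```text
clock: 8.25
tcp_pos: [0.6413, 0.2341, 0.0484]
tool_rot: [-1.202, -1.215, 1.219]
contact_force: [-0.6, -0.5, 0.2]
finger_gap: 0.579
```

>>> {"fn": "play_rows", "kwargs": {"targets": [{"linear":[0,-0.9,0],"twist":[0,0,0],"grip":0.58},{"linear":[0,-0.8,0],"twist":[0,0,0],"grip":0.58},{"linear":[-0.3,-0.3,0.18],"twist":[0,0,0],"grip":0.58},{"linear":[-0.75,0,0.45],"twist":[0,0,0],"grip":0.58},{"linear":[-0.75,0,0.45],"twist":[0,0,0],"grip":0.58},{"linear":[-0.75,0,0.45],"twist":[0,0,0],"grip":0.58},{"linear":[-0.75,0,0.45],"twist":[0,0,0],"grip":0.8},{"linear":[-0.75,0,0.45],"twist":[0,0,0],"grip":0.8}]}}

```text
clock: 9.25
tcp_pos: [0.4989, -0.0117, 0.1701]
tool_rot: [-1.206, -1.219, 1.217]
contact_force: [1.0, -0.0, 0.8]
finger_gap: 0.772
```

>>> {"fn": "play_rows", "kwargs": {"targets": [{"linear":[-0.75,0,0.45],"twist":[0,0,0],"grip":0.8},{"linear":[-0.72,0,0.44],"twist":[0,0,0],"grip":0.8},{"linear":[-0.5,0,0.3],"twist":[0,0,0],"grip":0.8},{"linear":[0,0,0],"twist":[0,-0.45,0],"grip":0.8},{"linear":[0,0.4,0],"twist":[0,0,0],"grip":0.8},{"linear":[0,0.4,0],"twist":[0,0,0],"grip":0.8},{"linear":[0,0,0],"twist":[0,0,0],"grip":0.8},{"linear":[0,0,0],"twist":[0,0,0],"grip":0.8}]}}

```text
clock: 10.25
tcp_pos: [0.4301, -0.1297, 0.1224]
tool_rot: [-1.175, -1.264, 1.264]
contact_force: [-0.3, 0.5, 0.1]
finger_gap: 0.799
```

```bash
python3 - <<'E'
from h import *
plan(.428,-.1295,.066,.078)
for n in("top","side"):
    cv2.imwrite(f"{n}2_raw.png",imaging.capture(n)[:,:,::-1])
a=cv2.resize(cv2.imread("top2_raw.png")[110:182,140:240],None,fx=4,fy=4,interpolation=3)
b=cv2.resize(cv2.imread("side2_raw.png")[140:240,250:365],None,fx=3.4,fy=3.4,interpolation=3)
h=min(a.shape[0],b.shape[0]);cv2.imwrite("pics/p3.png",np.hstack([a[:h],b[:h]]))
E
```

```text
pos [ 0.43  -0.13   0.122] toolx [-0.074  0.997 -0.001] tooly [ 0.002 -0.001 -1.   ] F [-0.284  0.505  0.124] gap 0.7991036358910789 t 10.25
delta world [-0.002  0.    -0.056] lin units: in now frame [0.007 0.939 0.037] in target frame [0.006 0.94  0.035] twist units [ 0.011 -0.028 -0.008]
```

View pics/p3.png

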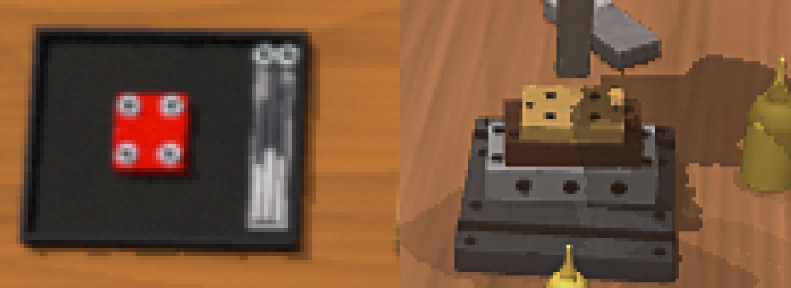

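The jig lies flat, centred in the black tray, and the brass plate is still squarely on the stack. Taking the brass plate.

>>> {"fn": "play_rows", "kwargs": {"targets": [{"linear":[0,0.4,0.03],"twist":[0,0,0],"grip":0.8},{"linear":[0,0.3,0],"twist":[0,0,0],"grip":0.8},{"linear":[0,0.15,0],"twist":[0,0,0],"grip":0.7},{"linear":[0,0.09,0],"twist":[0,0,0],"grip":0.6},{"linear":[0,0,0],"twist":[0,0,0],"grip":0.6},{"linear":[0,0,0],"twist":[0,0,0],"grip":0.4},{"linear":[0,0,0],"twist":[0,0,0],"grip":0.4},{"linear":[0,0,0],"twist":[0,0,0],"grip":0.4}], "grip_force": 30}}

```text
clock: 11.35
tcp_pos: [0.4281, -0.1296, 0.0652]
tool_rot: [-1.174, -1.264, 1.263]
contact_force: [-0.3, 1.0, 3.0]
finger_gap: 0.515
```

>>> {"fn": "play_rows", "kwargs": {"targets": [{"linear":[0,-0.15,0],"twist":[0,0,0],"grip":0.4},{"linear":[0,-0.35,0],"twist":[0,0,0],"grip":0.4},{"linear":[0,-0.5,0],"twist":[0,0,0],"grip":0.4},{"linear":[0,-0.4,0],"twist":[0,0,0],"grip":0.4},{"linear":[-0.1,-0.2,-0.25],"twist":[0,0,0],"grip":0.4},{"linear":[-0.22,0,-0.5],"twist":[0,0,0],"grip":0.4},{"linear":[-0.27,0,-0.65],"twist":[0,0,0],"grip":0.4},{"linear":[-0.27,0,-0.65],"twist":[0,0,0],"grip":0.4}]}}

```text
clock: 12.35
tcp_pos: [0.5549, -0.1721, 0.1604]
tool_rot: [-1.173, -1.263, 1.264]
contact_force: [0.6, 0.6, -2.5]
finger_gap: 0.517
```

>>> {"fn": "play_rows", "kwargs": {"targets": [{"linear":[-0.27,0,-0.65],"twist":[0,0,0],"grip":0.4},{"linear":[-0.22,0,-0.5],"twist":[0,0,0],"grip":0.4},{"linear":[-0.14,0,-0.275],"twist":[0,0,0],"grip":0.4},{"linear":[0,0,0],"twist":[0,0.56,0],"grip":0.4},{"linear":[0,0.3,0],"twist":[0,0,0],"grip":0.4},{"linear":[0,0.4,0],"twist":[0,0,0],"grip":0.4},{"linear":[0,0.3,0],"twist":[0,0,0],"grip":0.4},{"linear":[0,0,0],"twist":[0,0,0],"grip":0.4}]}}

```text
clock: 13.35
tcp_pos: [0.6403, -0.2022, 0.0976]
tool_rot: [-1.206, -1.204, 1.207]
contact_force: [0.3, 0.2, -2.1]
finger_gap: 0.52
```

```bash
python3 - <<'E'
from h import *
plan(.6427,-.2036,.0065,-.0045)
for n in("top","side"):
    cv2.imwrite(f"{n}3_raw.png",imaging.capture(n)[:,:,::-1])
a=cv2.resize(cv2.imread("top3_raw.png")[105:195,330:435],None,fx=3.8,fy=3.8,interpolation=3)
b=cv2.resize(cv2.imread("side3_raw.png")[100:220,160:290],None,fx=2.85,fy=2.85,interpolation=3)
h=min(a.shape[0],b.shape[0]);cv2.imwrite("pics/p4.png",np.hstack([a[:h],b[:h]]))
E
```

```text
pos [ 0.64  -0.202  0.098] toolx [0.004 1.    0.002] tooly [-0.005  0.002 -1.   ] F [ 0.252  0.17  -2.082] gap 0.5195689174959544 t 13.35
delta world [ 0.002 -0.001 -0.091] lin units: in now frame [-0.027  1.519 -0.048] in target frame [-0.023  1.519 -0.04 ] twist units [-0.034  0.006  0.017]
```

View pics/p4.png

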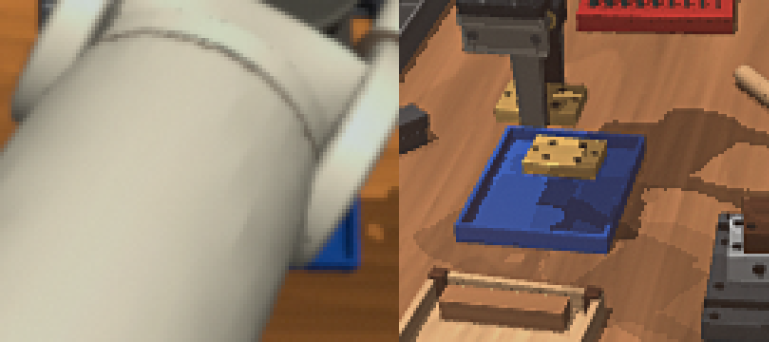

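>>> {"fn": "play_rows", "kwargs": {"targets": [{"linear":[-0.025,0.2,-0.04],"twist":[0,0,0],"grip":0.4},{"linear":[0,0.4,0],"twist":[0,0,0],"grip":0.4},{"linear":[0,0.4,0],"twist":[0,0,0],"grip":0.4},{"linear":[0,0.25,0],"twist":[0,0,0],"grip":0.4},{"linear":[0,0.1,0],"twist":[0,0,0],"grip":0.4},{"linear":[0,0.08,0],"twist":[0,0,0],"grip":0.4},{"linear":[0,0.04,0],"twist":[0,0,0],"grip":0.4},{"linear":[0,0,0],"twist":[0,0,0],"grip":0.4}]}}

```text
clock: 14.45
tcp_pos: [0.6449, -0.2048, 0.0129]
tool_rot: [-1.212, -1.206, 1.206]
contact_force: [0.8, 0.5, -3.0]
finger_gap: 0.516
```

>>> {"fn": "play_rows", "kwargs": {"targets": [{"linear":[0.02,0.04,0.03],"twist":[0,0,0],"grip":0.4},{"linear":[0,0.03,0],"twist":[0,0,0],"grip":0.4},{"linear":[0,0.02,0],"twist":[0,0,0],"grip":0.4},{"linear":[0,0,0],"twist":[0,0,0],"grip":0.4},{"linear":[0,0,0],"twist":[0,0,0],"grip":0.4},{"linear":[0,0,0],"twist":[0,0,0],"grip":0.4},{"linear":[0,0,0],"twist":[0,0,0],"grip":0.4},{"linear":[0,0,0],"twist":[0,0,0],"grip":0.4}]}}

```text
clock: 15.45
tcp_pos: [0.6428, -0.2035, 0.007]
tool_rot: [-1.211, -1.206, 1.206]
contact_force: [0.3, -0.6, -2.9]
finger_gap: 0.519
```

```bash
python3 - <<'E'
from h import *
plan(.6427,-.2036,.0065,-.0045)
cv2.imwrite("side4_raw.png",imaging.capture("side")[:,:,::-1])
cv2.imwrite("pics/p5.png",cv2.resize(cv2.imread("side4_raw.png")[120:200,170:260],None,fx=6,fy=6,interpolation=3))
E
```

```text
pos [ 0.643 -0.203  0.007] toolx [ 0.004  1.    -0.   ] tooly [ 0. -0. -1.] F [ 0.265 -0.596 -2.89 ] gap 0.5192299578943925 t 15.45
delta world [-0.    -0.    -0.001] lin units: in now frame [-0.002  0.009  0.002] in target frame [-0.002  0.009  0.002] twist units [ 0.     0.002 -0.   ]
```

View pics/p5.png

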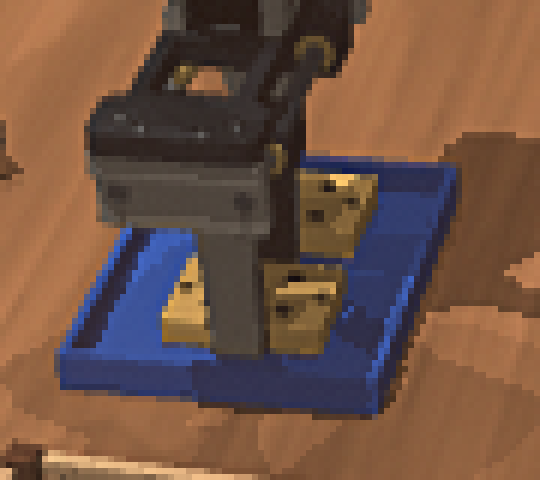

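>>> {"fn": "play_rows", "kwargs": {"targets": [{"linear":[0,0.013,0],"twist":[0,0,0],"grip":0.4},{"linear":[0,0,0],"twist":[0,0,0],"grip":0.51},{"linear":[0,0,0],"twist":[0,0,0],"grip":0.56},{"linear":[0,0,0],"twist":[0,0,0],"grip":0.6},{"linear":[0,0,0],"twist":[0,0,0],"grip":0.6},{"linear":[0,0,0],"twist":[0,0,0],"grip":0.6},{"linear":[0,-0.2,0],"twist":[0,0,0],"grip":0.6},{"linear":[0,-0.5,0],"twist":[0,0,0],"grip":0.6}]}}

```text
clock: 16.5
tcp_pos: [0.6416, -0.2029, 0.0476]
tool_rot: [-1.208, -1.205, 1.206]
contact_force: [-0.1, 0.4, 0.5]
finger_gap: 0.599
```

>>> {"fn": "play_rows", "kwargs": {"targets": [{"linear":[0,-0.9,0],"twist":[0,0,0],"grip":0.6},{"linear":[0,-0.8,0],"twist":[0,0,0],"grip":0.8},{"linear":[0.1,-0.2,0.3],"twist":[0,0,0],"grip":0.8},{"linear":[0.23,0,0.7],"twist":[0,0,0],"grip":0.8},{"linear":[0.26,0,0.77],"twist":[0,0,0],"grip":0.8},{"linear":[0.26,0,0.8],"twist":[0,0,0],"grip":0.8},{"linear":[0.23,0,0.7],"twist":[0,0,0],"grip":0.8},{"linear":[0.11,0,0.3],"twist":[0,0,0],"grip":0.8}]}}

```text
clock: 17.5
tcp_pos: [0.4273, -0.1304, 0.1628]
tool_rot: [-1.212, -1.206, 1.206]
contact_force: [0.3, 0.0, 0.5]
finger_gap: 0.8
```

>>> {"fn": "play_rows", "kwargs": {"targets": [{"linear":[0,0,0],"twist":[0,-0.72,0],"grip":0.8},{"linear":[0,0.3,0],"twist":[0,0,0],"grip":0.8},{"linear":[0,0.4,0],"twist":[0,0,0],"grip":0.8},{"linear":[0,0.2,0],"twist":[0,0,0],"grip":0.8},{"linear":[0,0,0],"twist":[0,0,0],"grip":0.8},{"linear":[0,0,0],"twist":[0,0,0],"grip":0.8},{"linear":[0,0,0],"twist":[0,0,0],"grip":0.8},{"linear":[0,0,0],"twist":[0,0,0],"grip":0.8}]}}

```text
clock: 18.5
tcp_pos: [0.4292, -0.1314, 0.1088]
tool_rot: [-1.163, -1.28, 1.28]
contact_force: [0.4, 0.1, -0.2]
finger_gap: 0.799
```

```bash
python3 - <<'E'
from h import *
plan(.4275,-.1305,.049,.09)
for n in("top","side"):
    cv2.imwrite(f"{n}5_raw.png",imaging.capture(n)[:,:,::-1])
a=cv2.resize(cv2.imread("top5_raw.png")[105:185,335:430],None,fx=4.2,fy=4.2,interpolation=3)
b=cv2.resize(cv2.imread("side5_raw.png")[140:240,255:365],None,fx=3.4,fy=3.4,interpolation=3)
h=min(a.shape[0],b.shape[0]);cv2.imwrite("pics/p6.png",np.hstack([a[:h],b[:h]]))
E
```

```text
pos [ 0.429 -0.131  0.109] toolx [-0.096  0.995 -0.001] tooly [ 0.001 -0.001 -1.   ] F [ 0.37   0.093 -0.249] gap 0.7990402189372445 t 18.5
delta world [-0.002  0.001 -0.06 ] lin units: in now frame [0.018 0.996 0.028] in target frame [0.017 0.996 0.027] twist units [ 0.006  0.046 -0.005]
```

View pics/p6.png

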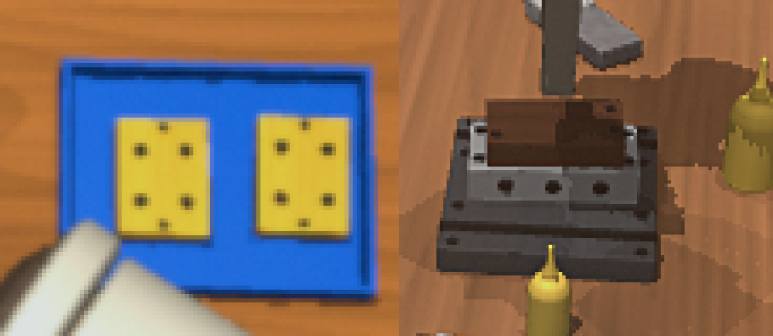

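The brass plate lies beside the finished one, which hasn't moved, and the board is undisturbed. Taking the board.

>>> {"fn": "play_rows", "kwargs": {"targets": [{"linear":[0.018,0.4,0.028],"twist":[0,0,0],"grip":0.8},{"linear":[0,0.35,0],"twist":[0,0,0],"grip":0.8},{"linear":[0,0.15,0],"twist":[0,0,0],"grip":0.75},{"linear":[0,0.08,0],"twist":[0,0,0],"grip":0.65},{"linear":[0,0,0],"twist":[0,0,0],"grip":0.65},{"linear":[0,0,0],"twist":[0,0,0],"grip":0.4},{"linear":[0,0,0],"twist":[0,0,0],"grip":0.4},{"linear":[0,0,0],"twist":[0,0,0],"grip":0.4}], "grip_force": 18}}

```text
clock: 19.6
tcp_pos: [0.4277, -0.1306, 0.0501]
tool_rot: [-1.164, -1.28, 1.28]
contact_force: [-1.0, 0.1, 3.2]
finger_gap: 0.568
```

>>> {"fn": "play_rows", "kwargs": {"targets": [{"linear":[0,-0.15,0],"twist":[0,0,0],"grip":0.4},{"linear":[0,-0.35,0],"twist":[0,0,0],"grip":0.4},{"linear":[0,-0.5,0],"twist":[0,0,0],"grip":0.4},{"linear":[0,-0.5,0],"twist":[0,0,0],"grip":0.4},{"linear":[0.14,-0.2,-0.25],"twist":[0,0,0],"grip":0.4},{"linear":[0.29,0,-0.5],"twist":[0,0,0],"grip":0.4},{"linear":[0.38,0,-0.65],"twist":[0,0,0],"grip":0.4},{"linear":[0.38,0,-0.65],"twist":[0,0,0],"grip":0.4}]}}

```text
clock: 20.6
tcp_pos: [0.5436, -0.0465, 0.1518]
tool_rot: [-1.162, -1.28, 1.28]
contact_force: [-0.6, -0.8, -0.6]
finger_gap: 0.568
```

>>> {"fn": "play_rows", "kwargs": {"targets": [{"linear":[0.38,0,-0.65],"twist":[0,0,0],"grip":0.4},{"linear":[0.38,0,-0.65],"twist":[0,0,0],"grip":0.4},{"linear":[0.24,0,-0.42],"twist":[0,0,0],"grip":0.4},{"linear":[0,0,0],"twist":[0,0.57,0],"grip":0.4},{"linear":[0,0,0],"twist":[0,0.57,0],"grip":0.4},{"linear":[0,0.4,0],"twist":[0,0,0],"grip":0.4},{"linear":[0,0.4,0],"twist":[0,0,0],"grip":0.4},{"linear":[0,0,0],"twist":[0,0,0],"grip":0.4}]}}

```text
clock: 21.6
tcp_pos: [0.6375, 0.0226, 0.1012]
tool_rot: [-1.234, -1.159, 1.165]
contact_force: [0.2, 0.2, -1.4]
finger_gap: 0.565
```

```bash
python3 - <<'E'
from h import *
plan(.640,.0223,.0115,-.0644)
cv2.imwrite("side6_raw.png",imaging.capture("side")[:,:,::-1])
cv2.imwrite("pics/p7.png",cv2.resize(cv2.imread("side6_raw.png")[140:270,130:260],None,fx=4.2,fy=4.2,interpolation=3))
E
```

```text
pos [0.638 0.023 0.101] toolx [0.063 0.998 0.   ] tooly [-0.005  0.001 -1.   ] F [ 0.16   0.164 -1.443] gap 0.5652266035269957 t 21.6
delta world [ 0.002 -0.    -0.09 ] lin units: in now frame [-0.003  1.494 -0.049] in target frame [-0.003  1.494 -0.041] twist units [-0.039  0.011  0.004]
```

View pics/p7.png

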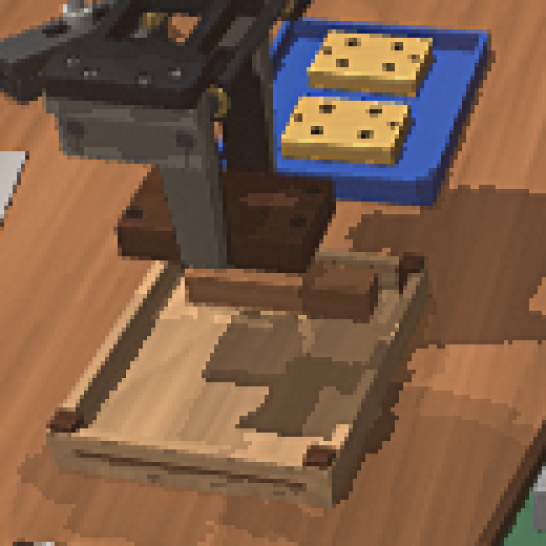

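The board is held level above the crate. Lowering it.

>>> {"fn": "play_rows", "kwargs": {"targets": [{"linear":[0,0.3,-0.03],"twist":[0,0,0],"grip":0.4},{"linear":[0,0.4,0],"twist":[0,0,0],"grip":0.4},{"linear":[0,0.4,0],"twist":[0,0,0],"grip":0.4},{"linear":[0,0.25,0],"twist":[0,0,0],"grip":0.4},{"linear":[0,0.1,0],"twist":[0,0,0],"grip":0.4},{"linear":[0,0.04,0],"twist":[0,0,0],"grip":0.4},{"linear":[0,0,0],"twist":[0,0,0],"grip":0.4},{"linear":[0,0,0],"twist":[0,0,0],"grip":0.4}]}}

```text
clock: 22.65
tcp_pos: [0.642, 0.0221, 0.0148]
tool_rot: [-1.239, -1.164, 1.162]
contact_force: [0.4, -0.0, -1.1]
finger_gap: 0.566
```

>>> {"fn": "play_rows", "kwargs": {"targets": [{"linear":[0,0.025,0],"twist":[0,0,0],"grip":0.4},{"linear":[0,0.02,0],"twist":[0,0,0],"grip":0.4},{"linear":[0,0.02,0],"twist":[0,0,0],"grip":0.4},{"linear":[0,0,0],"twist":[0,0,0],"grip":0.4},{"linear":[0,0,0],"twist":[0,0,0],"grip":0.4},{"linear":[0,0,0],"twist":[0,0,0],"grip":0.4},{"linear":[0,0,0],"twist":[0,0,0],"grip":0.4},{"linear":[0,0,0],"twist":[0,0,0],"grip":0.4}]}}

```text
clock: 23.65
tcp_pos: [0.6415, 0.0222, 0.0111]
tool_rot: [-1.238, -1.163, 1.163]
contact_force: [-2.3, -0.3, 6.9]
finger_gap: 0.569
```

>>> {"fn": "play_rows", "kwargs": {"targets": [{"linear":[0,0,0],"twist":[0,0,0],"grip":0.56},{"linear":[0,0,0],"twist":[0,0,0],"grip":0.62},{"linear":[0,0,0],"twist":[0,0,0],"grip":0.7},{"linear":[0,0,0],"twist":[0,0,0],"grip":0.72},{"linear":[0,0,0],"twist":[0,0,0],"grip":0.72},{"linear":[0,0,0],"twist":[0,0,0],"grip":0.72},{"linear":[0,-0.2,0],"twist":[0,0,0],"grip":0.72},{"linear":[0,-0.5,0],"twist":[0,0,0],"grip":0.72}]}}

```text
clock: 24.65
tcp_pos: [0.6401, 0.0224, 0.0516]
tool_rot: [-1.236, -1.161, 1.164]
contact_force: [0.2, -0.1, -1.2]
finger_gap: 0.718
```

>>> {"fn": "play_rows", "kwargs": {"targets": [{"linear":[0,-0.9,0],"twist":[0,0,0],"grip":0.72},{"linear":[0,-0.7,0],"twist":[0,0,0],"grip":0.85},{"linear":[-0.25,-0.2,0.3],"twist":[0,0,0],"grip":0.85},{"linear":[-0.55,0,0.67],"twist":[0,0,0],"grip":0.85},{"linear":[-0.6,0,0.73],"twist":[0,0,0],"grip":0.85},{"linear":[-0.6,0,0.73],"twist":[0,0,0],"grip":0.85},{"linear":[-0.55,0,0.67],"twist":[0,0,0],"grip":0.85},{"linear":[-0.22,0,0.27],"twist":[0,0,0],"grip":0.85}]}}

```text
clock: 25.65
tcp_pos: [0.4276, -0.1322, 0.161]
tool_rot: [-1.241, -1.161, 1.161]
contact_force: [-0.0, -0.3, -0.6]
finger_gap: 0.848
```

>>> {"fn": "play_rows", "kwargs": {"targets": [{"linear":[0,0,0],"twist":[0,-0.53,0],"grip":0.85},{"linear":[0,0,0],"twist":[0,-0.53,0],"grip":0.85},{"linear":[0,0.4,0],"twist":[0,0,0],"grip":0.85},{"linear":[0,0.6,0],"twist":[0,0,0],"grip":0.85},{"linear":[0,0.2,0],"twist":[0,0,0],"grip":0.85},{"linear":[0,0,0],"twist":[0,0,0],"grip":0.85},{"linear":[0,0,0],"twist":[0,0,0],"grip":0.85},{"linear":[0,0,0],"twist":[0,0,0],"grip":0.85}]}}

```text
clock: 26.65
tcp_pos: [0.4301, -0.1315, 0.0894]
tool_rot: [-1.17, -1.273, 1.272]
contact_force: [-0.2, -0.8, -0.1]
finger_gap: 0.848
```

```bash
python3 - <<'E'
from h import *
plan(.4275,-.1303,.034,.085)
for n in("top","side"):
    cv2.imwrite(f"{n}7_raw.png",imaging.capture(n)[:,:,::-1])
a=cv2.resize(cv2.imread("top7_raw.png")[105:185,235:330],None,fx=4.2,fy=4.2,interpolation=3)
b=cv2.resize(cv2.imread("side7_raw.png")[140:240,255:365],None,fx=3.4,fy=3.4,interpolation=3)
h=min(a.shape[0],b.shape[0]);cv2.imwrite("pics/p8.png",np.hstack([a[:h],b[:h]]))
E
```

```text
pos [ 0.43  -0.132  0.089] toolx [-0.085  0.996 -0.001] tooly [ 0.002 -0.001 -1.   ] F [-0.19  -0.804 -0.07 ] gap 0.8481875933647448 t 26.65
delta world [-0.003  0.001 -0.055] lin units: in now frame [0.026 0.923 0.043] in target frame [0.024 0.923 0.041] twist units [ 0.014  0.002 -0.011]
```

View pics/p8.png

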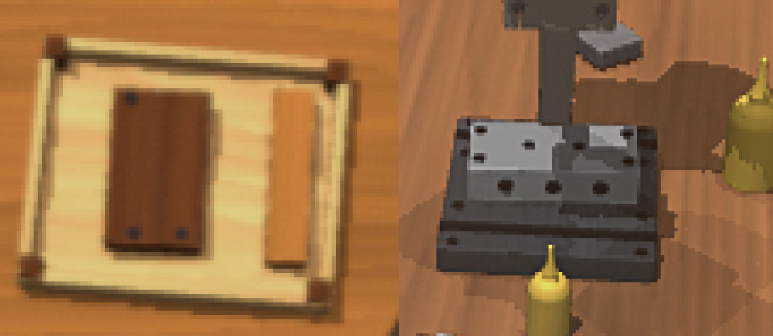

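The board lies flat in the crate and the riser is in place. Gripping the riser.

>>> {"fn": "play_rows", "kwargs": {"targets": [{"linear":[0.025,0.35,0.043],"twist":[0,0,0],"grip":0.85},{"linear":[0,0.35,0],"twist":[0,0,0],"grip":0.8},{"linear":[0,0.15,0],"twist":[0,0,0],"grip":0.75},{"linear":[0,0.05,0],"twist":[0,0,0],"grip":0.7},{"linear":[0,0,0],"twist":[0,0,0],"grip":0.65},{"linear":[0,0,0],"twist":[0,0,0],"grip":0.4},{"linear":[0,0,0],"twist":[0,0,0],"grip":0.4},{"linear":[0,0,0],"twist":[0,0,0],"grip":0.4}], "grip_force": 40}}

```text
clock: 27.75
tcp_pos: [0.427, -0.1299, 0.0348]
tool_rot: [-1.169, -1.272, 1.272]
contact_force: [-0.7, 1.5, 4.9]
finger_gap: 0.605
```

>>> {"fn": "play_rows", "kwargs": {"targets": [{"linear":[0,0,0],"twist":[0,0,0],"grip":0.4},{"linear":[0,0,0],"twist":[0,0,0],"grip":0.4},{"linear":[0,-0.1,0],"twist":[0,0,0],"grip":0.4},{"linear":[0,-0.3,0],"twist":[0,0,0],"grip":0.4},{"linear":[0,-0.5,0],"twist":[0,0,0],"grip":0.4},{"linear":[0,-0.5,0],"twist":[0,0,0],"grip":0.4},{"linear":[0,-0.5,0],"twist":[0,0,0],"grip":0.4},{"linear":[0,-0.2,0],"twist":[0,0,0],"grip":0.4}]}}

```text
clock: 28.75
tcp_pos: [0.4267, -0.13, 0.1611]
tool_rot: [-1.169, -1.272, 1.272]
contact_force: [0.8, -1.1, -5.0]
finger_gap: 0.604
```

```bash
python3 - <<'E'
from h import *
c,s=np.cos(-.183),np.sin(-.183);y=.042
print(.4373-s*y,.1254+c*y)
plan(.4373-s*y,.1254+c*y,.15,-.183)
E
```

```text
0.4449431723666656 0.16669869145836755
pos [ 0.427 -0.13   0.161] toolx [-0.085  0.996 -0.001] tooly [ 0.001 -0.001 -1.   ] F [ 0.838 -1.059 -5.03 ] gap 0.604329700188434 t 28.75
delta world [ 0.018  0.297 -0.011] lin units: in now frame [ 4.901  0.181 -0.723] in target frame [4.917 0.185 0.601] twist units [ 0.009  1.92  -0.007]
```

>>> {"fn": "play_rows", "kwargs": {"targets": [{"linear":[0.3,0,-0.04],"twist":[0,0,0],"grip":0.4},{"linear":[0.6,0,-0.09],"twist":[0,0,0],"grip":0.4},{"linear":[0.75,0,-0.11],"twist":[0,0,0],"grip":0.4},{"linear":[0.8,0,-0.12],"twist":[0,0,0],"grip":0.4},{"linear":[0.8,0,-0.12],"twist":[0,0,0],"grip":0.4},{"linear":[0.75,0,-0.11],"twist":[0,0,0],"grip":0.4},{"linear":[0.6,0,-0.09],"twist":[0,0,0],"grip":0.4},{"linear":[0.3,0,-0.04],"twist":[0,0,0],"grip":0.4}]}}

```text
clock: 29.75
tcp_pos: [0.4422, 0.1695, 0.1578]
tool_rot: [-1.163, -1.27, 1.275]
contact_force: [-0.1, -1.1, -4.8]
finger_gap: 0.602
```

>>> {"fn": "play_rows", "kwargs": {"targets": [{"linear":[0,0,0],"twist":[0,0.5,0],"grip":0.4},{"linear":[0,0,0],"twist":[0,0.7,0],"grip":0.4},{"linear":[0,0,0],"twist":[0,0.72,0],"grip":0.4},{"linear":[0,0.3,0],"twist":[0,0,0],"grip":0.4},{"linear":[0,0.5,0],"twist":[0,0,0],"grip":0.4},{"linear":[0,0.4,0],"twist":[0,0,0],"grip":0.4},{"linear":[0,0,0],"twist":[0,0,0],"grip":0.4},{"linear":[0,0,0],"twist":[0,0,0],"grip":0.4}]}}

```text
clock: 30.75
tcp_pos: [0.4442, 0.1673, 0.0882]
tool_rot: [-1.29, -1.073, 1.074]
contact_force: [-0.5, -0.3, -4.5]
finger_gap: 0.603
```

```bash
python3 - <<'E'
from h import *
plan(.445,.1667,.0205,-.183)
for n in("top","side"):
    cv2.imwrite(f"{n}8_raw.png",imaging.capture(n)[:,:,::-1])
a=cv2.resize(cv2.imread("top8_raw.png")[185:285,165:295],None,fx=3,fy=3,interpolation=3)
b=cv2.resize(cv2.imread("side8_raw.png")[190:330,220:350],None,fx=3,fy=3,interpolation=3)
h=max(a.shape[0],b.shape[0]);a=cv2.copyMakeBorder(a,0,h-a.shape[0],0,0,0);cv2.imwrite("pics/p9.png",np.hstack([a,b]))
E
```

```text
pos [0.444 0.167 0.088] toolx [0.181 0.983 0.   ] tooly [-0.  0. -1.] F [-0.505 -0.333 -4.517] gap 0.6027047060870618 t 30.75
delta world [ 0.001 -0.001 -0.068] lin units: in now frame [-0.008  1.128 -0.015] in target frame [-0.008  1.128 -0.015] twist units [-0.003  0.004  0.   ]
```

View pics/p9.png

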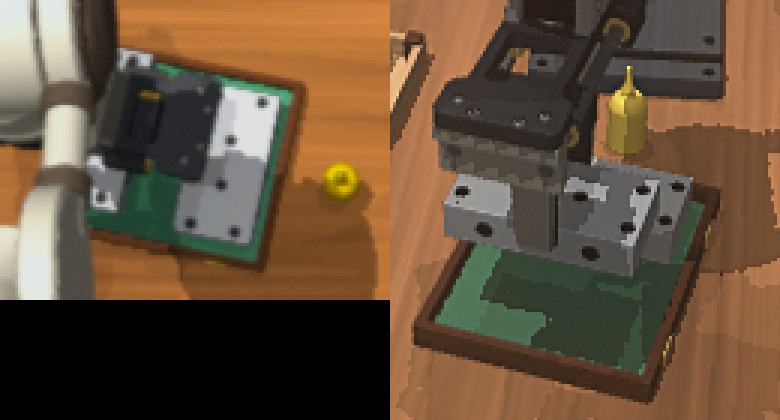

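>>> {"fn": "play_rows", "kwargs": {"targets": [{"linear":[0,0.25,-0.01],"twist":[0,0,0],"grip":0.4},{"linear":[0,0.3,0],"twist":[0,0,0],"grip":0.4},{"linear":[0,0.25,0],"twist":[0,0,0],"grip":0.4},{"linear":[0,0.15,0],"twist":[0,0,0],"grip":0.4},{"linear":[0,0.08,0],"twist":[0,0,0],"grip":0.4},{"linear":[0,0.03,0],"twist":[0,0,0],"grip":0.4},{"linear":[0,0,0],"twist":[0,0,0],"grip":0.4},{"linear":[0,0,0],"twist":[0,0,0],"grip":0.4}]}}

```text
clock: 31.85
tcp_pos: [0.4455, 0.1668, 0.0249]
tool_rot: [-1.291, -1.074, 1.073]
contact_force: [0.4, 0.1, -4.8]
finger_gap: 0.603
```

>>> {"fn": "play_rows", "kwargs": {"targets": [{"linear":[0,0.03,0],"twist":[0,0,0],"grip":0.4},{"linear":[0,0.03,0],"twist":[0,0,0],"grip":0.4},{"linear":[0,0.015,0],"twist":[0,0,0],"grip":0.4},{"linear":[0,0,0],"twist":[0,0,0],"grip":0.4},{"linear":[0,0,0],"twist":[0,0,0],"grip":0.4},{"linear":[0,0,0],"twist":[0,0,0],"grip":0.4},{"linear":[0,0,0],"twist":[0,0,0],"grip":0.4},{"linear":[0,0,0],"twist":[0,0,0],"grip":0.4}]}}

```text
clock: 32.85
tcp_pos: [0.4452, 0.1668, 0.0208]
tool_rot: [-1.29, -1.073, 1.074]
contact_force: [-4.0, -1.3, 5.3]
finger_gap: 0.6
```

Contact is felt (+5 N). Opening a little and backing off straight up.

>>> {"fn": "play_rows", "kwargs": {"targets": [{"linear":[0,0,0],"twist":[0,0,0],"grip":0.6},{"linear":[0,0,0],"twist":[0,0,0],"grip":0.65},{"linear":[0,0,0],"twist":[0,0,0],"grip":0.7},{"linear":[0,0,0],"twist":[0,0,0],"grip":0.7},{"linear":[0,0,0],"twist":[0,0,0],"grip":0.7},{"linear":[0,-0.2,0],"twist":[0,0,0],"grip":0.7},{"linear":[0,-0.6,0],"twist":[0,0,0],"grip":0.7},{"linear":[0,-0.9,0],"twist":[0,0,0],"grip":0.7}]}}

```text
clock: 33.85
tcp_pos: [0.4438, 0.1666, 0.1226]
tool_rot: [-1.288, -1.071, 1.075]
contact_force: [1.6, 0.4, -0.8]
finger_gap: 0.7
```

>>> {"fn": "play_rows", "kwargs": {"targets": [{"linear":[0,-0.8,0],"twist":[0,0,0],"grip":0.7},{"linear":[0.5,-0.2,0],"twist":[0,0,0],"grip":0.7},{"linear":[0.7,0,0.3],"twist":[0,0,0],"grip":0.7},{"linear":[0.7,0,0.3],"twist":[0,0,0],"grip":0.7},{"linear":[0.7,0,0.3],"twist":[0,0,0],"grip":0.7},{"linear":[0.6,0,0.3],"twist":[0,0,0],"grip":0.7},{"linear":[0.3,0,0.1],"twist":[0,0,0],"grip":0.7},{"linear":[0,0,0],"twist":[0,0,0],"grip":0.7}]}}

```text
clock: 34.85
tcp_pos: [0.4067, 0.3878, 0.1823]
tool_rot: [-1.29, -1.075, 1.074]
contact_force: [-1.5, -0.9, 0.6]
finger_gap: 0.697
```

```bash
python3 - <<'E'
from h import *
for n in("top","side"):
    cv2.imwrite(f"{n}9_raw.png",imaging.capture(n)[:,:,::-1])
a=cv2.resize(cv2.imread("top9_raw.png")[100:285,130:440],None,fx=1.8,fy=1.8,interpolation=3)[:333]
b=cv2.resize(cv2.imread("side9_raw.png")[190:330,220:340],None,fx=1.9,fy=1.9,interpolation=3)
h=max(a.shape[0],b.shape[0]);b=cv2.copyMakeBorder(b,0,h-b.shape[0],0,0,0);cv2.imwrite("pics/p10.png",np.hstack([a,b]))
E
```

```text
(no output)
```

View pics/p10.png

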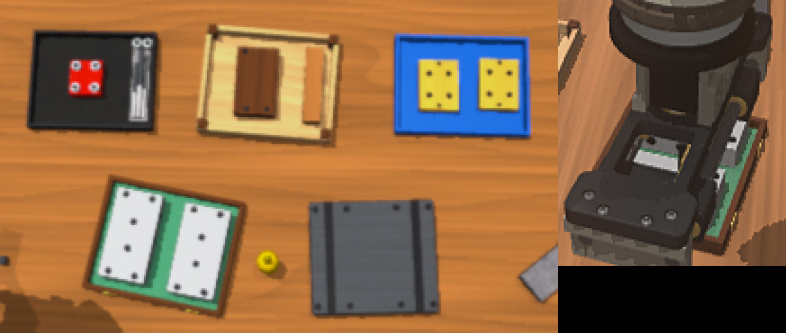

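All four pieces are in place and the oiler is standing. Checking the riser's fit and the movement of the oiler and finished plate numerically before handing in.

```bash
python3 - <<'E'
from h import *
im=cv2.imread("top9_raw.png");i0=cv2.imread("top0_raw.png")
m=(im.min(2)>165).astype(np.uint8);m[:, :178]=0;m[:185]=0;m[285:]=0;m[:,275:]=0
n,l,s,c=cv2.connectedComponentsWithStats(cv2.morphologyEx(m,cv2.MORPH_CLOSE,np.ones((5,5))))
for k in range(1,n):
    if s[k,4]>500:
        r=cv2.minAreaRect(np.argwhere(l==k)[:,::-1].astype(np.float32))
        w=back("top",r[0],.031);d=w-[.4373,.1254];a=-.1805
        print(np.round(r[0],1),np.round(r[1],1),round(r[2],1),"case xy",d[0]*np.cos(a)+d[1]*np.sin(a),-d[0]*np.sin(a)+d[1]*np.cos(a))
for nm,(y0,y1,x0,x1) in {"oiler":(230,260,265,292),"fin":(120,170,394,425)}.items():
    for I in(i0,im):
        b=I[y0:y1,x0:x1].astype(int);q=np.argwhere((b[...,2]>150)&(b[...,1]>130)&(b[...,0]<90));print(nm,q.mean(0),len(q))
print(get_obs()["contact_force"])
E
```

```text
[202.  230.1] [25.5 50.3] 13.0 case xy 0.0010429201322639811 0.04143536106863147
[240.1 238.9] [25.7 50.1] 11.9 case xy -0.0010389899901848132 -0.0425503090951206
oiler [13.91111111 12.6       ] 90
oiler [14.03125    12.51041667] 96
fin [26.48771267 12.31190926] 529
fin [26.56367041 12.18913858] 534
[-0.38505992  0.09738417 -0.51948234]
```

```bash
python3 -c "
from cell import bot;print(bot.hand_in())"
```

```text
the job is handed in; nothing more can be done
None
```

I took the stack down from the top in order, and each piece now lies flat in its own place: jig in the black tray, brass plate in the blue tray, board in the crate, riser in the felted case. It took about 35 s of the 106 s, and I handed the job in; the system reports no verdict.

**Final checks:**
- The last pictures show all four pieces flat inside their walls.
- The riser measures x = 1 mm, y = 41 mm in the case frame, well clear of its twin.
- The oiler and the finished plate each moved less than 0.2 px in the top view, which is under 0.5 mm.
- The arm is clear of everything and reads no meaningful contact force.

No check failed. My first fit of the twin riser was loose, up to 1.8 px, because I misread its corners. The final measurement put the twin at y = -43 mm against the -46 mm given, and I had left room for that.

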